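# Sort the tagged weldments and cap the good one

## Task

Two welded aluminium pipe stubs lean in the blue sloping inspection rack. Set the passed one, tagged with a round disc, flat in the tray whose sign shows the disc, and the rejected one, tagged with a cross, flat in the tray whose sign shows the cross; also put the white cap on the passed stub's pipe, fully down and level. Set things down without dropping them, and leave the brush and the jar where they are.

Things in the scene. Friction and masses are not known exactly. Their poses are not given: they have to be found in the camera images.
- rack: Blue sloping rack, fixed: board 170x280 mm (along slope, y), 30 degrees from level, rising to its +x, on dark legs; a 12 mm ledge along its low front (-x) edge. Low edge 40 mm, high edge 125 mm above the bench. Origin: on the bench under the board's centre. The weldments stand side by side near y=+75 and -75 mm.
- round_part: Aluminium plate 130x80x8 mm (x,y,z), about 0.4 kg, with an open pipe welded on: 50 mm outside, 40 mm inside, 60 mm tall, axis at x=-32, rim at z=68. Black 3 mm high tag at x=+35: a disc 40 mm wide (passed). Origin: centre of the plate's underside, z along the pipe. Starts flat on the rack's 30 degree slope, pipe end lower, so z leans 30 degrees to the rack's front.
- cross_part: Aluminium plate 130x80x8 mm (x,y,z), about 0.4 kg, with an open pipe welded on: 50 mm outside, 40 mm inside, 60 mm tall, axis at x=-32, rim at z=68. Black 3 mm high tag at x=+35: a cross of bars 52x10 mm (rejected). Origin: centre of the plate's underside, z along the pipe. Starts flat on the rack's 30 degree slope, pipe end lower, so z leans 30 degrees to the rack's front.
- round_nest: Shallow grey tray, fixed, for the passed weldment: 160 x 110 mm outside (x by y), walls 5 mm thick and 14 mm high, inner floor 150 x 100 mm at z = 5 mm. Beyond its +x wall lies a white sign plate (66 x 70 mm, centre at x = +113 mm) with a black disc (40 mm across) on it. Origin: underside, centre of the tray.
- cross_nest: Shallow grey tray, fixed, for the rejected weldment: 160 x 110 mm outside (x by y), walls 5 mm thick and 14 mm high, inner floor 150 x 100 mm at z = 5 mm. Beyond its +x wall lies a white sign plate (66 x 70 mm, centre at x = +113 mm) with a black cross (two bars 52 x 10 mm) on it. Origin: underside, centre of the tray.
- round_rim (a point): Centre of the open pipe rim of the disc-tagged weldment, at the height of the rim; axes as the weldment.
- cap: Loose white cap, 0.09 kg, standing on the bench before the rack: spigot 32 mm wide, z=0 to 7 mm (4 mm loose all round in the pipe), flange 62 mm wide, z=7 to 13, knob 22 mm wide, z=13 to 48, to hold it by. Origin: centre of the spigot's underside, z up through the knob.
- cap_seat (a point): Point on the cap's axis at the underside of its flange (z = 7 mm in the cap); lies at the centre of the pipe's rim when the cap is seated.
- brush: Wire hand brush 200 mm long lying on the bench (bystander). Origin: underside, x along the handle towards the bristles.
- jar: Jar 68 mm in diameter, 90 mm tall (bystander). Origin: centre of its underside.
There are look-alikes about, which are no part of the job. What is shaped like the cap but green is not meant.

How it is judged:
By the outcome, as a careful person would: the job done as asked, in the order asked, and still so for the second after the job is handed in, with the robot touching nothing.
It also fails if it takes over 72 s, if anything falls off the work surface, if the arm or the gripper's body presses on something with over 40 N, if the wrist force passes 120 N, or if a joint passes its speed limit or range.

## Robot

A 7-joint arm with a two-finger parallel gripper is mounted at the origin on the work surface. World frame = base frame: x ahead of the robot, y to its left, z up, the work surface at z = 0. Lengths are in m, angles in rad, forces in N, time in s.
With the tool pointing down it reaches from about 0.425 to 0.825 m from the base axis. Payload 3.6 kg.
Tool frame: the origin (TCP) lies on the centre line of the jaws, within the pads' length; the fingertips stand 22 mm ahead of it and the grasp point (between the pads) lies 3 mm ahead of it (robot.nose_length is the distance from the TCP to the fingertips, in m); x points along the fingers, y is the direction in which the jaws open and shut, and the axes are right-handed (so a half turn about x gives the same grasp; the last joint's range is limited). The gripper opens to 93 mm and grips with 3 to 60 N. Pads are 15 mm wide; open, the fingers measure 128 mm over their backs; the gripper's body (75 mm by 188 mm) begins 65 mm behind the grasp point.
Start: joints at [-1.157, 0.615, -0.013, 1.423, 0.008, 1.103, -0.04], TCP at [0.277, 0.588, 0.241] pointing down, gripper open.
Joint ranges: [-3.12, 3.12], [-0.3, 2.06], [-1.34, 1.32], [0.26, 2.42], [-1.36, 4.5], [0.01, 1.98], [-2.84, 2.84]. Speed limits (rad/s): [2.79, 2.79, 3.14, 3.14, 3.14, 3.14, 3.14].

## Interface

Orientations are given as a unit quaternion [w, x, y, z].
In Python, from station import robot, viewer gives the robot as it stands. The module is installed in compiled form; this text tells all that it offers.
- The arm moves only by the tool send_rows, never from a script. Its argument "motion" is a list that holds one entry, the list of rows, each a list of 5 numbers: the shift along the tool's x, y, z in m, then the turn about the tool's x in degrees, then the opening, from -1 (shut) to 1 (fully open), so that 0 is half open. A call has 1 to 8 rows; each row is the pose to reach, as a shift and turn from the pose commanded when the call began, along the tool's axes at that moment; what a row does not reach only later rows make up. A row lasts 1/12 s, in which the tool goes at most 41.7 mm and 7.16 degrees, less where a joint would pass 70% of its speed; a pose out of reach is approached as far as the arm can. A call with a gripper value outside its range is refused whole. The fingers move at their own pace and stop on an object; the grip force is fixed at half the most. Time passes only in rows, so rows that repeat a pose let the fingers close. It gives the time, the measured TCP pose, the force and the opening at its end, in the units of the state.
- robot.observe(): the state, without advancing time (a new reading comes with each control period).
- viewer.camera(name): name is "side" or "top" or "wrist"; returns the picture (420x560x3 uint8, blue, green, red); there is no depth.
- viewer.calibration(name): a dict with "intrinsics" (3x3 intrinsics, pixels), "D" ([k1, k2, p1, p2, k3] as OpenCV has them; the pictures are not rectified), "eye" and "orientation" of the camera in the world; the wrist camera has in their place "tool_from_camera" (4x4, takes a point from camera to tool coordinates, whose origin is the TCP and whose axes are the tool frame's). Camera axes: x right, y up, looking along -z (the intrinsics and any distortion apply to the point x, -y, -z); pixel columns grow to the right and rows downward; lengths in m; the calibration is good to about 2 mm. A picture is of the moment at which its call begins: read the wrist's pose just before it. calibration takes no time and is no camera call.
- robot.finish_job(): hands the job in, once; it reports no verdict.
The state is a dict: "time": time; "joint_pos": joint angles; "joint_velocities": joint speeds; "tau": joint torques, N m; "ee_pos": TCP position; "tcp_rot": TCP orientation; "wrist_force": force on the tool from outside, world axes, zero at the start; "moment": the same for the moment, N m; "width": opening from 0.0 (shut) to 1.0 (fully open).
Only numpy, scipy, OpenCV 4.12 (cv2) and the standard library are available. Lean on these libraries where they do the work, as an engineer would, in place of code of your own. Each camera call takes 0.05 s, during which the arm holds its last target. There are 200 camera calls.

## Working session

There is one attempt and no reset: what is moved stays moved. The work goes in short steps, Python scripts to look and compute and a tool call to move; the robot and the scene stay as the last step left them, time stands still between calls to the robot, and variables do not carry over. Pictures are saved under pics/ and viewed, about 8 in all and at most 12, crops included, and the job is handed in when it is done.

Besides the shell and the picture viewer there is one more tool, called after ">>>" by a JSON object that holds its "method" and its "body", one argument or row to a line. send_rows: Moves the arm, as the interface text tells. Its arguments: {"type":"object","properties":{"motion":{"type":"array"}},"required":["motion"]}

```bash
mkdir -p pics
python3 - <<'E'
from station import robot, viewer
import cv2,numpy as np
s=robot.observe(); print({k:np.round(v,3).tolist() for k,v in s.items()})
for n in("top","side"):
    cv2.imwrite(f"pics/{n}0.png",viewer.camera(n))
for n in("top","side","wrist"):
    print(n,{k:np.round(v,4).tolist() for k,v in viewer.calibration(n).items()})
E
```

```text
{'time': 0.0, 'joint_pos': [-1.156, 0.616, -0.013, 1.425, 0.008, 1.103, -0.04], 'joint_velocities': [-0.0, 0.001, -0.0, 0.0, 0.001, -0.001, -0.0], 'tau': [-0.001, -45.894, 0.209, -16.574, -0.061, 0.021, 0.0], 'ee_pos': [0.277, 0.587, 0.24], 'tcp_rot': [0.69, 0.154, 0.69, -0.155], 'wrist_force': [-0.49, -0.328, 0.312], 'moment': [0.013, 0.033, 0.036], 'width': 1.001}
top {'intrinsics': [[461.526, 0.0, 280.1303], [0.0, 461.526, 212.4362], [0.0, 0.0, 1.0]], 'D': [-0.157, 0.0, 0.0, 0.0, 0.0], 'eye': [0.367, -0.0159, 1.1902], 'orientation': [0.7104, 0.0597, -0.0511, -0.6994]}
side {'intrinsics': [[384.2028, 0.0, 277.9686], [0.0, 384.2028, 207.1771], [0.0, 0.0, 1.0]], 'D': [0.0367, 0.0, 0.0, 0.0, 0.0], 'eye': [0.0154, -0.5887, 0.6966], 'orientation': [0.8386, 0.4217, -0.153, -0.309]}
wrist {'intrinsics': [[327.1282, 0.0, 277.398], [0.0, 327.1282, 206.4023], [0.0, 0.0, 1.0]], 'D': [0.0173, 0.0, 0.0, 0.0, 0.0], 'tool_from_camera': [[-0.0, 0.2551, -0.9669, -0.1436], [1.0, 0.0005, 0.0001, -0.0003], [0.0005, -0.9669, -0.2551, -0.0726], [0.0, 0.0, 0.0, 1.0]]}
```

View pics/top0.png

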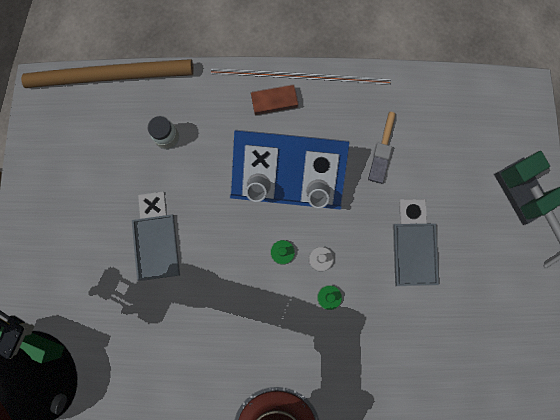

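View pics/side0.png

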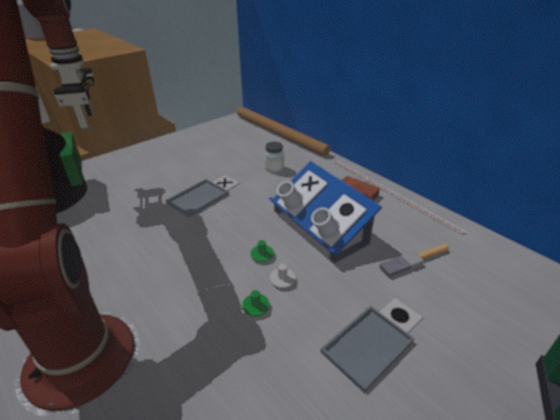

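```bash
cat > h.py <<'E'
from station import robot, viewer
import cv2,numpy as np
from scipy.spatial.transform import Rotation as R
def rot(q): return R.from_quat(np.roll(q,-1)).as_matrix()
def cam(n,s=None):
    c=viewer.calibration(n); K=np.array(c["intrinsics"]);D=np.array(c["D"])
    if n=="wrist":
        s=s or robot.observe(); T=np.eye(4);T[:3,:3]=rot(s["tcp_rot"]);T[:3,3]=s["ee_pos"]
        M=T@np.array(c["tool_from_camera"]); return K,D,M[:3,:3],M[:3,3]
    return K,D,rot(c["orientation"]),np.array(c["eye"])
def world(C,uv,z):
    K,D,Rm,e=C; p=cv2.undistortPoints(np.array(uv,float).reshape(-1,1,2),K,D).reshape(-1,2)
    d=np.c_[p[:,0],-p[:,1],-np.ones(len(p))]@Rm.T
    return e+d*((np.atleast_1d(z)-e[2])/d[:,2])[:,None]
def pix(C,P):
    K,D,Rm,e=C; q=(np.atleast_2d(P)-e)@Rm*[1,-1,-1]
    return cv2.projectPoints(q,np.zeros(3),np.zeros(3),K,D)[0].reshape(-1,2)
def rel(target,yaw=None):
    "shift in tool axes from the measured TCP to the target; turn"
    s=robot.observe(); Rm=rot(s["tcp_rot"]); y=np.arctan2(Rm[1,1],Rm[0,1])
    d=Rm.T@(np.array(target)-s["ee_pos"]); 
    print("shift mm",np.round(d*1000,1),"jaw yaw deg",np.degrees(y).round(2),
      "" if yaw is None else ("turn",((np.degrees(y)-yaw+90)%180-90).round(2)), "tcp",np.round(s["ee_pos"],4),"t",round(s["time"],2),"r",np.hypot(*target[:2]).round(3))
E
python3 - <<'E'
from h import *
im=cv2.imread("pics/top0.png"); C=cam("top")
def show(n,uv,z): print(n,world(C,uv,z).round(4).tolist())
show("cap",[(321,258)],.013); show("rimR,rimC",[(319,199),(257,190)],.115)
show("discR,X",[(322,165),(261,159)],.115)
show("jar",[(161,126)],.09);show("brush",[(378,180),(391,113)],.02)
show("signs R,C",[(413,211),(152,205)],0.003)
g=[]
for n,(a,b,c,d) in dict(R=(385,215,446,295),C=(125,205,188,290)).items():
    hsv=cv2.cvtColor(im[b:d,a:c],cv2.COLOR_BGR2HSV)
    print(n,hsv[40,30])
r=robot.observe(); print(rot(r["tcp_rot"]).round(3).tolist())
cv2.imwrite("pics/crop.png",cv2.resize(im[100:310,120:450],None,fx=2.4,fy=2.4,interpolation=cv2.INTER_CUBIC))
E
```

```text
cap [[0.437, -0.1061, 0.013]]
rimR,rimC [[0.5704, -0.093, 0.115], [0.5901, 0.0545, 0.115]]
discR,X [[0.6537, -0.1001, 0.115], [0.6665, 0.0468, 0.115]]
jar [[0.7584, 0.3049, 0.09]]
brush [[0.6414, -0.2542, 0.02], [0.8278, -0.2947, 0.02]]
signs R,C [[0.5635, -0.3496, 0.003], [0.5695, 0.3402, 0.003]]
R [105  27  93]
C [107  37  97]
[[-0.001, 0.427, 0.904], [-0.002, 0.904, -0.427], [-1.0, -0.002, -0.0]]
```

View pics/crop.png

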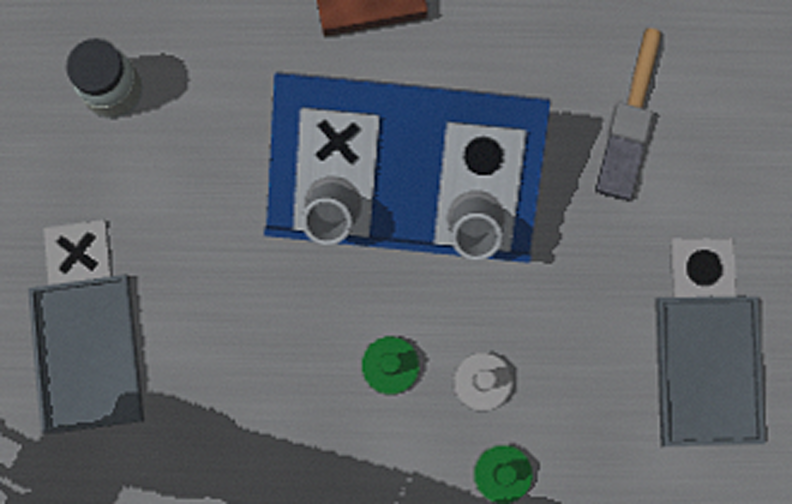

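```bash
cat > fit.py <<'E'
from h import *
from scipy.optimize import least_squares as LS
C=cam("top")
full=lambda c:(np.array(c,float)+.5)/2.4-.5+[120,100]
Rz=lambda a:R.from_euler("z",a).as_matrix()
Ry=R.from_euler("y",-np.pi/6).as_matrix()
def fitpl(P,uv,x0):
    f=lambda q:(pix(C,P@Rz(q[2]).T+[q[0],q[1],0])-uv).ravel()
    r=LS(f,x0); return r.x,np.sqrt(np.mean(r.fun**2))
tray=np.array([[80,55,14],[80,-55,14],[-80,-55,14],[-80,55,14],[113,0,3]])/1e3
for n,c,x0 in [("round_nest",[(657,298),(760,297),(767,443),(662,447),(704,268)],[.45,-.35,0]),
          ("cross_nest",[(30,290),(135,275),(144,420),(42,433),(77,253)],[.45,.34,0])]:
    q,e=fitpl(tray,full(c),x0); print(n,q[:2].round(4),np.degrees(q[2]).round(2),"rms px",e.round(2))
rk=np.array([[73.6,140,125],[73.6,-140,125]])/1e3
# part on slope: part coords -> rack slope
part=np.array([[65,40,8],[65,-40,8],[35,0,11],[-32,0,68]])/1e3
for n,c,x0 in [("round",[(447,122),(526,130),(484,156),(476,236)],[.62,-.1,0]),("cross",[(301,108),(379,115),(338,143),(327,221)],[.63,.05,0])]:
    for h in (.073,.0745):
        P=part@Ry.T+[0,0,h]; q,e=fitpl(P,full(c),x0)
        rim=Rz(q[2])@(Ry@[-.032,0,.068])+[q[0],q[1],h]
        g=Rz(q[2])@(Ry@[-.032,0,.046])+[q[0],q[1],h]
        print(n,h,q[:2].round(4),np.degrees(q[2]).round(2),"rms",e.round(2),"rim",rim.round(4),"grasp z46",g.round(4))
q,e=fitpl(rk,full([(277,73),(549,100)]),[.65,0,0]); print("rack",q[:2].round(4),np.degrees(q[2]).round(2),e.round(2))
E
python3 fit.py
```

```text
round_nest [ 0.4492 -0.3526] 1.38 rms px 0.61
cross_nest [0.4571 0.3206] 8.42 rms px 1.02
round 0.073 [ 0.6341 -0.0967] -5.32 rms 0.15 rim [ 0.5727 -0.091   0.1159] grasp z46 [ 0.5836 -0.092   0.0968]
round 0.0745 [ 0.6337 -0.0966] -5.32 rms 0.15 rim [ 0.5723 -0.0909  0.1174] grasp z46 [ 0.5832 -0.0919  0.0983]
cross 0.073 [0.6468 0.0513] -4.93 rms 0.28 rim [0.5853 0.0566 0.1159] grasp z46 [0.5963 0.0557 0.0968]
cross 0.0745 [0.6464 0.0512] -4.93 rms 0.28 rim [0.5849 0.0565 0.1174] grasp z46 [0.5959 0.0556 0.0983]
rack [ 0.6501 -0.0196] -5.14 0.69
```

```bash
python3 -c "
from h import *
rel([.583,-.092,.200],84.7)"
```

```text
shift mm [  40.7 -483.7  566.5] jaw yaw deg 64.75 ('turn', np.float64(-19.95)) tcp [0.277  0.5873 0.2396] t 0.1 r 0.59
```

>>> {"method": "send_rows", "body": {
  "motion": [
    [[0.0,-0.484,0.566,-20,1],[0.0,-0.484,0.566,-20,1],[0.0,-0.484,0.566,-20,1],[0.0,-0.484,0.566,-20,1],[0.0,-0.484,0.566,-20,1],[0.0,-0.484,0.566,-20,1],[0.0,-0.484,0.566,-20,1],[0.0,-0.484,0.566,-20,1]]
  ]
}}

```text
time: 0.77
ee_pos: [0.4142, 0.2817, 0.2404]
tcp_rot: [0.706, 0.032, 0.707, -0.033]
wrist_force: [1.2, 0.5, -0.6]
width: 1.0
```

```bash
python3 -c "
from h import *
rel([.583,-.092,.200],84.7)"
```

```text
shift mm [  40.5 -356.7  202.2] jaw yaw deg 84.76 ('turn', np.float64(0.06)) tcp [0.4142 0.2817 0.2404] t 0.77 r 0.59
```

>>> {"method": "send_rows", "body": {
  "motion": [
    [[0.02,-0.357,0.202,0,1],[0.02,-0.357,0.202,0,1],[0.02,-0.357,0.202,0,1],[0.02,-0.357,0.202,0,1],[0.02,-0.357,0.202,0,1],[0.02,-0.357,0.202,0,1],[0.02,-0.357,0.202,0,1],[0.02,-0.357,0.202,0,1]]
  ]
}}

```text
time: 1.43
ee_pos: [0.5509, -0.0217, 0.2241]
tcp_rot: [0.706, 0.032, 0.707, -0.032]
wrist_force: [0.8, 0.9, 0.0]
width: 0.999
```

```bash
python3 -c "
from h import *
rel([.583,-.092,.200],84.7)"
```

```text
shift mm [ 24.1 -67.1  38.4] jaw yaw deg 84.75 ('turn', np.float64(0.05)) tcp [ 0.5509 -0.0217  0.2241] t 1.43 r 0.59
```

>>> {"method": "send_rows", "body": {
  "motion": [
    [[0.024,-0.067,0.038,0,1],[0.024,-0.067,0.038,0,1],[0.024,-0.067,0.038,0,1],[0.024,-0.067,0.038,0,1]]
  ]
}}

```text
time: 1.77
ee_pos: [0.5818, -0.0931, 0.1988]
tcp_rot: [0.705, 0.034, 0.707, -0.035]
wrist_force: [0.2, 1.6, 0.8]
width: 0.999
```

Run:
```python
from h import *
rel([.583,-.092,.200],84.7)
C=cam("wrist"); im=viewer.camera("wrist")
rim=[.5725,-.091,.1165]
print(pix(C,[rim,[.583,-.092,.1],[.437,-.106,.013]]).round(1))
cv2.imwrite("pics/w1.png",im)
```

```text
shift mm [-1.2  1.2  1.1] jaw yaw deg 84.42 ('turn', np.float64(-0.28)) tcp [ 0.5818 -0.0931  0.1988] t 1.77 r 0.59
[[278.6 211.6]
 [278.5 219. ]
 [247.7  41.1]]
```

View pics/w1.png

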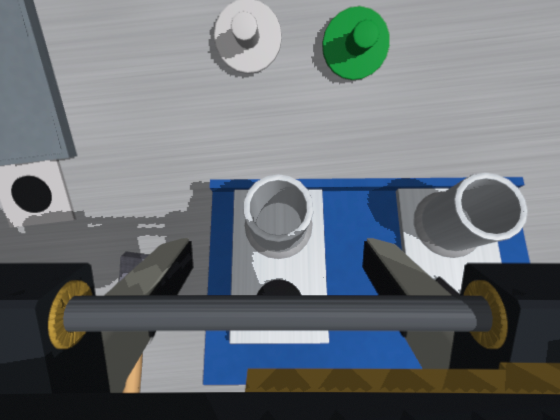

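>>> {"method": "send_rows", "body": {
  "motion": [
    [[0.04,0.001,0.0,0,1],[0.07,0.001,0.0,0,1],[0.09,0.001,0.0,0,1],[0.099,0.001,0.0,0,1],[0.099,0.001,0.0,0,1],[0.099,0.001,0.0,0,0.4],[0.099,0.001,0.0,0,0.2],[0.099,0.001,0.0,0,0.0]]
  ]
}}

```text
time: 2.48
ee_pos: [0.5838, -0.0887, 0.1033]
tcp_rot: [0.708, 0.032, 0.705, -0.032]
wrist_force: [-0.0, -0.2, 0.0]
width: 0.838
```

>>> {"method": "send_rows", "body": {
  "motion": [
    [[0,0,0,0,-0.2],[0,0,0,0,-0.5],[0,0,0,0,-1],[0,0,0,0,-1],[0,0,0,0,-1]]
  ]
}}

```text
time: 2.9
ee_pos: [0.5825, -0.0904, 0.1018]
tcp_rot: [0.706, 0.032, 0.706, -0.033]
wrist_force: [-0.1, -1.3, 2.9]
width: 0.538
```

>>> {"method": "send_rows", "body": {
  "motion": [
    [[0,0,0,0,-1],[0,0,0,0,-1],[-0.008,0,0,0,-1],[-0.02,0,0,0,-1],[-0.04,0,0,0,-1],[-0.06,0,0,0,-1],[-0.08,0,0,0,-1],[-0.09,0,0,0,-1]]
  ]
}}

```text
time: 3.57
ee_pos: [0.5832, -0.0873, 0.1932]
tcp_rot: [0.707, 0.033, 0.706, -0.031]
wrist_force: [0.2, -0.0, -2.7]
width: 0.542
```

Run:
```python
from h import *
rel([.5,-.3,.200],91.4)
cv2.imwrite("pics/s1.png",np.vstack([cv2.resize(viewer.camera("side")[120:320,180:480],None,fx=1.7,fy=1.7),cv2.resize(viewer.camera("wrist")[150:320],(510,155))]))
```

```text
shift mm [  -7.3 -219.3  -63.6] jaw yaw deg 84.82 ('turn', np.float64(-6.58)) tcp [ 0.5832 -0.0873  0.1932] t 3.57 r 0.583
```

View pics/s1.png

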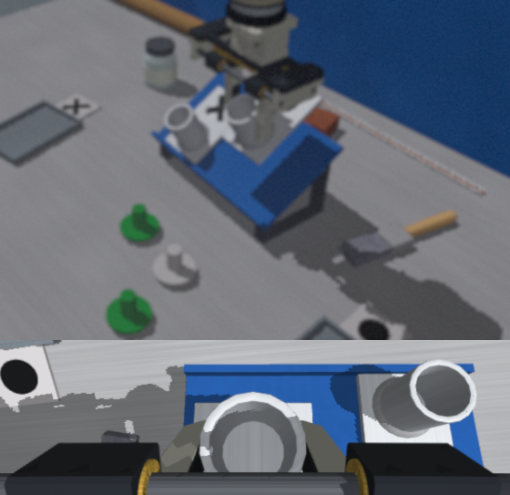

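Run:
```python
from h import *
rel([.390,-.354,.190],91.4)
```

```text
shift mm [   2.  -282.6 -168.6] jaw yaw deg 84.8 ('turn', np.float64(-6.6)) tcp [ 0.5834 -0.0878  0.1929] t 3.67 r 0.527
```

>>> {"method": "send_rows", "body": {
  "motion": [
    [[0,-0.014,-0.008,-0.5,-1],[0,-0.04,-0.024,-1.5,-1],[0,-0.07,-0.042,-2.5,-1],[0,-0.1,-0.06,-3.5,-1],[0,-0.13,-0.078,-4.5,-1],[0,-0.16,-0.096,-5.5,-1],[0,-0.19,-0.114,-6.6,-1],[0,-0.22,-0.132,-6.6,-1]]
  ]
}}

```text
time: 4.33
ee_pos: [0.429, -0.296, 0.1898]
tcp_rot: [0.706, -0.008, 0.708, 0.01]
wrist_force: [0.4, 0.4, -3.6]
width: 0.545
```

Run:
```python
from h import *
rel([.390,-.354,.190],91.4)
```

```text
shift mm [ -0.3 -57.1 -40.4] jaw yaw deg 91.42 ('turn', np.float64(0.02)) tcp [ 0.429  -0.296   0.1898] t 4.33 r 0.527
```

>>> {"method": "send_rows", "body": {
  "motion": [
    [[0,-0.022,-0.016,0,-1],[0.005,-0.04,-0.028,0,-1],[0.02,-0.052,-0.036,0,-1],[0.045,-0.057,-0.04,0,-1],[0.07,-0.057,-0.04,0,-1],[0.09,-0.057,-0.04,0,-1],[0.095,-0.057,-0.04,0,-1],[0.095,-0.057,-0.04,0,-1]]
  ]
}}

```text
time: 5.0
ee_pos: [0.3909, -0.3521, 0.094]
tcp_rot: [0.705, -0.007, 0.709, 0.01]
wrist_force: [0.1, -0.7, -3.7]
width: 0.543
```

Run:
```python
from h import *
rel([.390,-.354,.065],91.4)
w=viewer.camera("wrist");s=viewer.camera("side")
cv2.imwrite("pics/p1.png",np.hstack([w,cv2.resize(s[220:420,280:480],(420,420))])[:, :][::1] if 0 else cv2.resize(np.hstack([w,cv2.resize(s[230:400,300:470],(420,420))]),(800,343)))
```

```text
shift mm [29.  -2.  -0.9] jaw yaw deg 91.37 ('turn', np.float64(-0.03)) tcp [ 0.3909 -0.3521  0.094 ] t 5.0 r 0.527
```

View pics/p1.png

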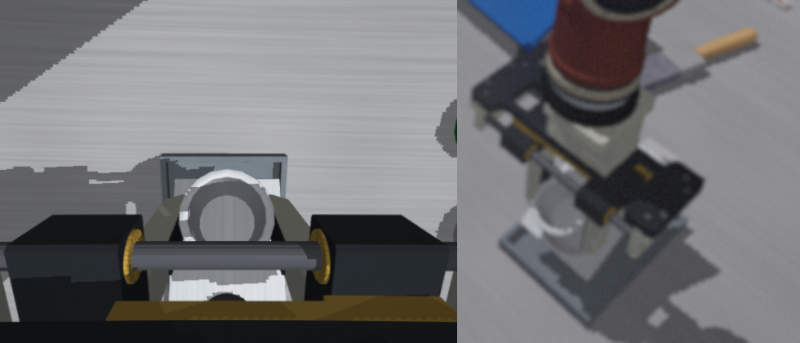

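>>> {"method": "send_rows", "body": {
  "motion": [
    [[0.01,0,0,0,-1],[0.018,0,0,0,-1],[0.023,0,0,0,-1],[0.026,0,0,0,-1],[0.028,0,0,0,-1],[0.028,0,0,0,-1]]
  ]
}}

```text
time: 5.6
ee_pos: [0.3922, -0.3537, 0.068]
tcp_rot: [0.707, -0.008, 0.707, 0.008]
wrist_force: [0.3, 0.6, -2.8]
width: 0.539
```

>>> {"method": "send_rows", "body": {
  "motion": [
    [[0.002,0,0.0,0,-1],[0.003,0,0.005,0,-1],[0.004,0,0.01,0,-1],[0.0055,0,0.0145,0,-1],[0.0075,0,0.019,0,-1],[0.0075,0,0.019,0,-1]]
  ]
}}

```text
time: 6.1
ee_pos: [0.4125, -0.3534, 0.0615]
tcp_rot: [0.707, -0.009, 0.707, 0.009]
wrist_force: [-2.1, 0.7, 3.1]
width: 0.54
```

>>> {"method": "send_rows", "body": {
  "motion": [
    [[0.001,0,0.003,0,-1],[0.003,0,0.006,0,-1],[0.0045,0,0.008,0,-1],[0.006,0,0.009,0,-1],[0.007,0,0.009,0,-1],[0.007,0,0.009,0,-1]]
  ]
}}

```text
time: 6.6
ee_pos: [0.4238, -0.3532, 0.0569]
tcp_rot: [0.709, -0.01, 0.705, 0.008]
wrist_force: [0.7, 2.5, 14.0]
width: 0.543
```

Run:
```python
from h import *
rel([.417,-.354,.054],91.4)
w=viewer.camera("wrist");s=viewer.camera("side")
cv2.imwrite("pics/p2.png",cv2.resize(np.hstack([w,cv2.resize(s[230:400,300:470],(420,420))]),(800,343)))
```

```text
shift mm [ 2.8 -0.7 -6.8] jaw yaw deg 91.46 ('turn', np.float64(0.06)) tcp [ 0.4238 -0.3532  0.0569] t 6.6 r 0.547
```

View pics/p2.png

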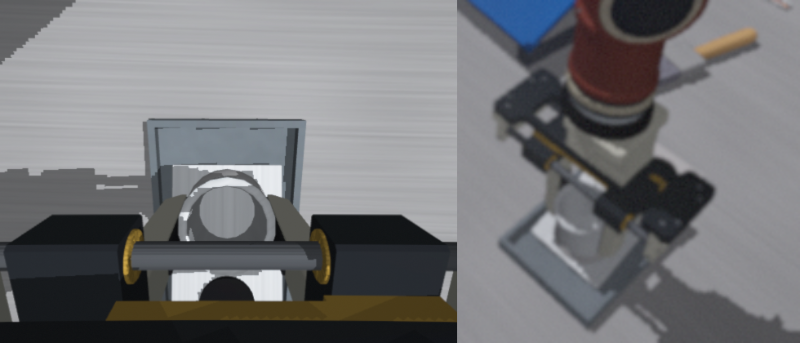

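Run:
```python
from h import *
C=cam("wrist");f=980/800
print(world(C,np.array([(172,165),(283,165),(226,165),(148,120),(305,120)])*f,[.013,.013,.013,.014,.014]).round(4))
t=.024; c,s=np.cos(t),np.sin(t)
for x in(-80,-75,75,80): print(x,.4492+x/1e3*c)
```

```text
[[ 0.3994 -0.3926  0.013 ]
 [ 0.3973 -0.3124  0.013 ]
 [ 0.3984 -0.3536  0.013 ]
 [ 0.3676 -0.4079  0.014 ]
 [ 0.3649 -0.3002  0.014 ]]
-80 0.36922303889410124
-75 0.3742215989632199
75 0.52417840103678
80 0.5291769611058987
```

>>> {"method": "send_rows", "body": {
  "motion": [
    [[-0.008,0,0,0,-1],[-0.016,0,0,0,-1],[-0.018,0,-0.008,0,-1],[-0.018,0,-0.015,0,-1],[-0.012,0,-0.016,0,-1],[-0.004,0,-0.016,0,-1],[0.0,0,-0.016,0,-1],[0.0,0,-0.016,0,-1]]
  ]
}}

```text
time: 7.37
ee_pos: [0.4063, -0.354, 0.0545]
tcp_rot: [0.708, -0.009, 0.706, 0.008]
wrist_force: [1.1, 0.7, 7.4]
width: 0.545
```

>>> {"method": "send_rows", "body": {
  "motion": [
    [[0.0,0,0.003,0,-1],[0.001,0,0.006,0,-1],[0.002,0,0.008,0,-1],[0.002,0,0.008,0,-1]]
  ]
}}

```text
time: 7.7
ee_pos: [0.4113, -0.3538, 0.052]
tcp_rot: [0.706, -0.008, 0.708, 0.008]
wrist_force: [-2.5, 0.2, 8.4]
width: 0.544
```

Run:
```python
from h import *
rel([.417,-.354,.054],91.4); print(robot.observe()["wrist_force"])
w=viewer.camera("wrist");s=viewer.camera("side")
cv2.imwrite("pics/p3.png",cv2.resize(np.hstack([w,cv2.resize(s[230:400,300:470],(420,420))]),(800,343)))
```

```text
shift mm [-2.1 -0.3  5.7] jaw yaw deg 91.33 ('turn', np.float64(-0.07)) tcp [ 0.4113 -0.3538  0.052 ] t 7.7 r 0.547
[-2.45145952  0.23668739  8.37282876]
```

View pics/p3.png

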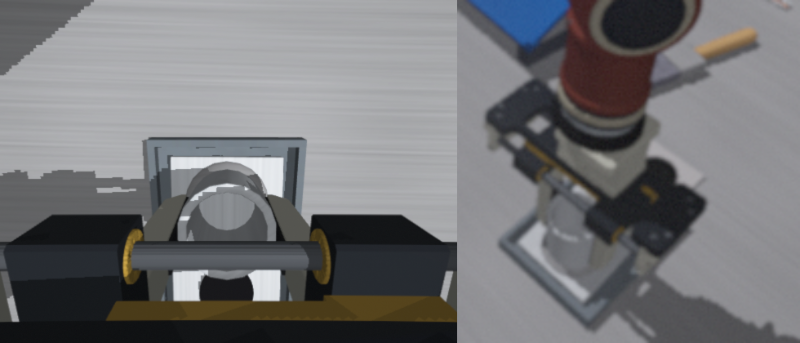

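>>> {"method": "send_rows", "body": {
  "motion": [
    [[0.001,0,0.001,0,-1],[0.002,0,0.002,0,-1],[0.002,0,0.002,0,-1]]
  ]
}}

```text
time: 8.05
ee_pos: [0.414, -0.3538, 0.0503]
tcp_rot: [0.707, -0.008, 0.707, 0.008]
wrist_force: [-1.6, 0.2, 8.4]
width: 0.543
```

Run:
```python
from h import *
C=cam("wrist");w=viewer.camera("wrist");cv2.imwrite("pics/w4.png",w)
f=980/800
print(world(C,np.array([(172,157),(283,157),(148,139),(305,139)])*f,[.013,.013,.014,.014]).round(4))
# predicted rim circle and plate edges for flat poses
t=np.linspace(0,2*np.pi,8,endpoint=False)
for tilt in(-6,-3,0,3,6):
  Rm=R.from_euler("zy",[1.4,-tilt],degrees=True).as_matrix()
  e=np.array([.378,-.3535,.005])
  P=lambda p: e+(np.array(p)/1e3+[.065,0,0])@Rm.T
  rim=[P([-32+25*np.cos(a),25*np.sin(a),68]) for a in t]
  print(tilt,pix(C,[P([-65,0,8]),P([-32,0,68]),rim[0],rim[2],rim[4]]).round(0).tolist())
```

```text
[[ 0.3819 -0.3916  0.013 ]
 [ 0.3801 -0.3148  0.013 ]
 [ 0.3696 -0.4072  0.014 ]
 [ 0.3671 -0.3011  0.014 ]]
-6 [[278.0, 189.0], [278.0, 305.0], [278.0, 351.0], [337.0, 305.0], [278.0, 253.0]]
-3 [[278.0, 188.0], [278.0, 300.0], [278.0, 349.0], [338.0, 300.0], [278.0, 245.0]]
0 [[278.0, 187.0], [279.0, 295.0], [279.0, 347.0], [339.0, 295.0], [279.0, 237.0]]
3 [[278.0, 186.0], [279.0, 289.0], [279.0, 344.0], [341.0, 289.0], [279.0, 229.0]]
6 [[278.0, 186.0], [279.0, 282.0], [279.0, 341.0], [342.0, 282.0], [279.0, 220.0]]
```

View pics/w4.png

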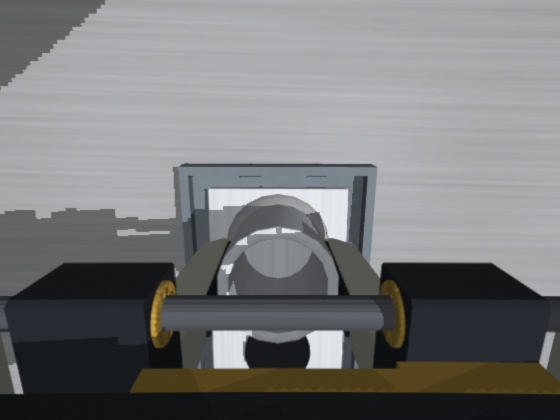

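>>> {"method": "send_rows", "body": {
  "motion": [
    [[0.0,0,0,0,0.2],[0,0,0,0,0.4],[0,0,0,0,0.6],[-0.004,0,0,0,0.6],[-0.03,0,0,0,0.6],[-0.07,0,0,0,0.8],[-0.11,0,0,0,1],[-0.15,0,0,0,1]]
  ]
}}

```text
time: 8.77
ee_pos: [0.414, -0.353, 0.2014]
tcp_rot: [0.707, -0.008, 0.707, 0.009]
wrist_force: [1.0, 0.3, -0.1]
width: 0.963
```

Run:
```python
from h import *
rel([.595,.056,.200],85.0)
C=cam("top"); im=viewer.camera("top"); cv2.imwrite("pics/t5.png",im)
```

```text
shift mm [  1.5 404.6 190.7] jaw yaw deg 91.35 ('turn', np.float64(6.35)) tcp [ 0.414  -0.353   0.2014] t 8.77 r 0.598
```

>>> {"method": "send_rows", "body": {
  "motion": [
    [[0,0.405,0.191,6.4,1],[0,0.405,0.191,6.4,1],[0,0.405,0.191,6.4,1],[0,0.405,0.191,6.4,1],[0,0.405,0.191,6.4,1],[0,0.405,0.191,6.4,1],[0,0.405,0.191,6.4,1],[0,0.405,0.191,6.4,1]]
  ]
}}

```text
time: 9.48
ee_pos: [0.5498, -0.0466, 0.1998]
tcp_rot: [0.706, 0.031, 0.706, -0.031]
wrist_force: [0.6, -0.1, 0.5]
width: 0.998
```

Run:
```python
from h import *
rel([.595,.056,.200],85.0)
```

```text
shift mm [ -0.2 106.1  36. ] jaw yaw deg 84.95 ('turn', np.float64(-0.05)) tcp [ 0.5498 -0.0466  0.1998] t 9.48 r 0.598
```

>>> {"method": "send_rows", "body": {
  "motion": [
    [[0,0.04,0.014,0,1],[0,0.08,0.028,0,1],[0,0.106,0.036,0,1],[0.03,0.106,0.036,0,1],[0.06,0.106,0.036,0,1],[0.085,0.106,0.036,0,1],[0.1,0.106,0.036,0,1],[0.1,0.106,0.036,0,1]]
  ]
}}

```text
time: 10.15
ee_pos: [0.5917, 0.0537, 0.0959]
tcp_rot: [0.704, 0.031, 0.709, -0.031]
wrist_force: [-0.1, 0.4, -1.0]
width: 0.998
```

>>> {"method": "send_rows", "body": {
  "motion": [
    [[0,0,0,0,0.3],[0,0,0,0,0],[0,0,0,0,-0.3],[0,0,0,0,-1],[0,0,0,0,-1],[0,0,0,0,-1],[0,0,0,0,-1]]
  ]
}}

```text
time: 10.73
ee_pos: [0.5946, 0.0542, 0.1003]
tcp_rot: [0.707, 0.031, 0.706, -0.031]
wrist_force: [-0.3, 2.7, -0.4]
width: 0.548
```

>>> {"method": "send_rows", "body": {
  "motion": [
    [[0,0,0,0,-1],[0,0,0,0,-1],[-0.008,0,0,0,-1],[-0.02,0,0,0,-1],[-0.04,0,0,0,-1],[-0.06,0,0,0,-1],[-0.08,0,0,0,-1],[-0.09,0,0,0,-1]]
  ]
}}

```text
time: 11.4
ee_pos: [0.5948, 0.0535, 0.1917]
tcp_rot: [0.707, 0.031, 0.706, -0.031]
wrist_force: [1.1, 0.3, -2.6]
width: 0.546
```

Run:
```python
from h import *
t=np.radians(8.4)
for d in(-60,-34):
    p=np.array([.4571,.3206])+d/1e3*np.array([np.cos(t),np.sin(t)]); rel([*p,.190],98.4)
```

```text
shift mm [   1.4  239.9 -219.1] jaw yaw deg 84.94 ('turn', np.float64(-13.46)) tcp [0.5948 0.0535 0.1917] t 11.4 r 0.505
shift mm [   1.4  246.  -193.8] jaw yaw deg 84.94 ('turn', np.float64(-13.46)) tcp [0.5948 0.0535 0.1917] t 11.4 r 0.528
```

>>> {"method": "send_rows", "body": {
  "motion": [
    [[0,0.01,-0.009,-1,-1],[0,0.03,-0.027,-3,-1],[0,0.055,-0.05,-5,-1],[0,0.08,-0.073,-7,-1],[0,0.105,-0.096,-9,-1],[0,0.13,-0.119,-11,-1],[0,0.155,-0.142,-13.4,-1],[0,0.18,-0.165,-13.4,-1]]
  ]
}}

```text
time: 12.07
ee_pos: [0.4427, 0.2486, 0.1884]
tcp_rot: [0.704, -0.053, 0.707, 0.052]
wrist_force: [1.3, 0.4, -3.8]
width: 0.54
```

Run:
```python
from h import *
t=np.radians(8.4)
p=np.array([.4571,.3206])+-.060*np.array([np.cos(t),np.sin(t)]); rel([*p,.070],98.4)
```

```text
shift mm [118.5  69.3 -34.6] jaw yaw deg 98.52 ('turn', np.float64(0.12)) tcp [0.4427 0.2486 0.1884] t 12.07 r 0.505
```

>>> {"method": "send_rows", "body": {
  "motion": [
    [[0,0.025,-0.013,0,-1],[0,0.048,-0.024,0,-1],[0.015,0.062,-0.032,0,-1],[0.04,0.069,-0.036,0,-1],[0.065,0.069,-0.036,0,-1],[0.09,0.069,-0.036,0,-1],[0.11,0.069,-0.036,0,-1],[0.117,0.069,-0.036,0,-1]]
  ]
}}

```text
time: 12.73
ee_pos: [0.3967, 0.3092, 0.0692]
tcp_rot: [0.702, -0.054, 0.708, 0.05]
wrist_force: [-0.1, 0.3, -3.4]
width: 0.54
```

Run:
```python
from h import *
t=np.radians(8.4)
p=np.array([.4571,.3206])+-.060*np.array([np.cos(t),np.sin(t)]); rel([*p,.066],98.4); print(robot.observe()["wrist_force"])
```

```text
shift mm [3.2 2.5 1.4] jaw yaw deg 98.47 ('turn', np.float64(0.07)) tcp [0.3967 0.3092 0.0692] t 12.73 r 0.505
[-0.10105048  0.29607668 -3.43396892]
```

>>> {"method": "send_rows", "body": {
  "motion": [
    [[0.004,0.002,0.0,0,-1],[0.006,0.002,0.004,0,-1],[0.008,0.002,0.008,0,-1],[0.01,0.002,0.012,0,-1],[0.0115,0.002,0.015,0,-1],[0.0115,0.002,0.015,0,-1]]
  ]
}}

```text
time: 13.23
ee_pos: [0.4165, 0.315, 0.0619]
tcp_rot: [0.706, -0.051, 0.705, 0.051]
wrist_force: [0.6, 0.7, -2.8]
width: 0.541
```

>>> {"method": "send_rows", "body": {
  "motion": [
    [[0.002,0,0.0,0,-1],[0.004,0,0,0,-1],[0.006,0,0.0,0,-1],[0.0065,0,0.0,0,-1],[0.0065,0,0,0,-1]]
  ]
}}

```text
time: 13.65
ee_pos: [0.4189, 0.3155, 0.0591]
tcp_rot: [0.708, -0.05, 0.702, 0.052]
wrist_force: [1.1, -3.1, 19.0]
width: 0.542
```

Run:
```python
from h import *
print(robot.observe()["wrist_force"])
C=cam("wrist"); w=viewer.camera("wrist");s=viewer.camera("side")
t=np.linspace(0,2*np.pi,8,endpoint=False); ee=robot.observe()["ee_pos"]
for tilt in(0,10,20):
  Rm=R.from_euler("zy",[8.4,-tilt],degrees=True).as_matrix()
  g=np.array([ee[0],ee[1],ee[2]-.003])
  P=lambda p: g+((np.array(p)-[-32,0,47])/1e3)@Rm.T
  print(tilt,P([-65,0,0]).round(4),pix(C,[P([-65,0,8]),P([-32,0,68]),P([-57,0,68])]).round(0).tolist())
print(pix(C,[[.4571-.075*np.cos(.147),.3206-.075*np.sin(.147),.014]]).round(0))
cv2.imwrite("pics/c1.png",cv2.resize(np.hstack([w,cv2.resize(s[150:250,130:270],(588,420))]),(800,293)))
```

```text
[ 1.12483931 -3.12587012 18.99956567]
0 [0.3862 0.3107 0.0091] [[276.0, 190.0], [275.0, 296.0], [275.0, 241.0]]
10 [0.3949 0.3107 0.0042] [[274.0, 200.0], [277.0, 288.0], [276.0, 229.0]]
20 [0.4043 0.3107 0.0008] [[272.0, 211.0], [278.0, 279.0], [277.0, 220.0]]
[[275. 183.]]
```

View pics/c1.png

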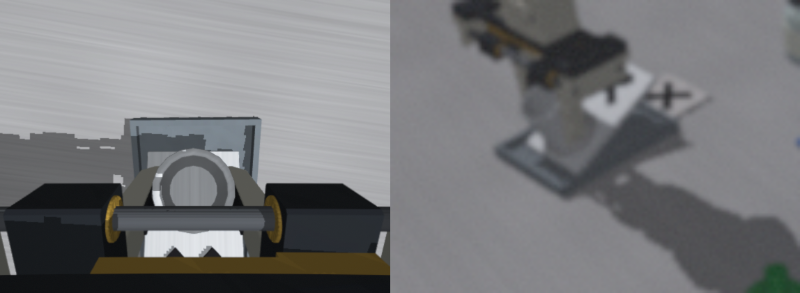

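>>> {"method": "send_rows", "body": {
  "motion": [
    [[-0.005,0,0.0,0,-1],[-0.008,0,-0.004,0,-1],[-0.008,0,-0.014,0,-1],[-0.008,0,-0.02,0,-1],[-0.004,0,-0.02,0,-1],[0.0,0,-0.019,0,-1],[0.002,0,-0.015,0,-1],[0.003,0,-0.012,0,-1]]
  ]
}}

```text
time: 14.42
ee_pos: [0.4051, 0.314, 0.0543]
tcp_rot: [0.707, -0.051, 0.704, 0.052]
wrist_force: [1.8, -2.8, 18.2]
width: 0.54
```

>>> {"method": "send_rows", "body": {
  "motion": [
    [[0.0,0,0.004,0,-1],[0.001,0,0.008,0,-1],[0.002,0,0.012,0,-1],[0.003,0,0.015,0,-1],[0.003,0,0.015,0,-1]]
  ]
}}

```text
time: 14.83
ee_pos: [0.4159, 0.3155, 0.0491]
tcp_rot: [0.704, -0.052, 0.707, 0.051]
wrist_force: [-1.5, 0.0, 8.2]
width: 0.542
```

```bash
cat > edge.py <<'E'
from h import *
print(robot.observe()["wrist_force"].round(1) if hasattr(robot.observe()["wrist_force"],'round') else robot.observe()["wrist_force"])
C=cam("wrist"); w=viewer.camera("wrist"); cv2.imwrite("pics/last.png",w)
g=cv2.cvtColor(w,cv2.COLOR_BGR2GRAY)
for c in (215,222,335): print(c,[(r,int(g[r,c])) for r in range(140,250,4)])
t=np.linspace(0,2*np.pi,8,endpoint=False); ee=robot.observe()["ee_pos"]
for tilt in(0,10,20):
  Rm=R.from_euler("zy",[8.4,-tilt],degrees=True).as_matrix()
  o=np.array([ee[0],ee[1],ee[2]-.003])
  P=lambda p: o+((np.array(p)-[-32,0,47])/1e3)@Rm.T
  print(tilt,P([-65,0,0]).round(4),pix(C,[P([-65,0,8]),P([-32,0,68]),P([-57,0,68])]).round(0).tolist())
E
python3 edge.py
```

```text
[-1.5  0.   8.2]
215 [(140, 182), (144, 182), (148, 182), (152, 183), (156, 181), (160, 178), (164, 180), (168, 176), (172, 185), (176, 166), (180, 79), (184, 132), (188, 132), (192, 82), (196, 226), (200, 138), (204, 138), (208, 138), (212, 138), (216, 138), (220, 138), (224, 137), (228, 137), (232, 137), (236, 137), (240, 107), (244, 86), (248, 86)]
222 [(140, 182), (144, 180), (148, 184), (152, 182), (156, 184), (160, 178), (164, 180), (168, 177), (172, 182), (176, 168), (180, 78), (184, 132), (188, 133), (192, 84), (196, 231), (200, 156), (204, 143), (208, 143), (212, 143), (216, 142), (220, 142), (224, 142), (228, 142), (232, 141), (236, 141), (240, 86), (244, 87), (248, 86)]
335 [(140, 171), (144, 170), (148, 173), (152, 172), (156, 173), (160, 173), (164, 173), (168, 177), (172, 176), (176, 89), (180, 101), (184, 134), (188, 133), (192, 105), (196, 235), (200, 235), (204, 235), (208, 234), (212, 235), (216, 234), (220, 234), (224, 234), (228, 233), (232, 234), (236, 233), (240, 87), (244, 86), (248, 86)]
0 [ 0.3833  0.3107 -0.0009] [[276.0, 191.0], [275.0, 295.0], [275.0, 240.0]]
10 [ 0.3919  0.3107 -0.0059] [[274.0, 201.0], [277.0, 287.0], [276.0, 229.0]]
20 [ 0.4013  0.3107 -0.0093] [[272.0, 212.0], [278.0, 279.0], [277.0, 220.0]]
```

>>> {"method": "send_rows", "body": {
  "motion": [
    [[0.001,0,0.003,0,-1],[0.002,0,0.006,0,-1],[0.002,0,0.006,0,-1]]
  ]
}}

```text
time: 15.13
ee_pos: [0.4205, 0.3162, 0.0465]
tcp_rot: [0.703, -0.053, 0.708, 0.051]
wrist_force: [-3.6, 0.2, 5.4]
width: 0.546
```

```bash
python3 edge.py|tail -3
python3 - <<'E'
from h import *
C=cam("wrist"); w=cv2.imread("pics/last.png"); g=cv2.cvtColor(w,cv2.COLOR_BGR2GRAY).astype(int)
print(robot.observe()["ee_pos"],robot.observe()["wrist_force"])
for c in(222,335):
    print(c,[r for r in range(150,245) if abs(g[r,c]-g[r-1,c])>30])
print("rimcol",[(r,int(g[r,277])) for r in range(190,300,3)])
E
```

```text
0 [ 0.3878  0.3114 -0.0035] [[276.0, 191.0], [275.0, 295.0], [275.0, 240.0]]
10 [ 0.3964  0.3114 -0.0085] [[274.0, 201.0], [277.0, 287.0], [277.0, 229.0]]
20 [ 0.4058  0.3114 -0.0119] [[273.0, 212.0], [278.0, 278.0], [277.0, 220.0]]
[0.42043784 0.31622665 0.04647717] [-2.86232192 -0.24003838  4.82790451]
222 [170, 174, 185, 187, 188, 200]
335 [169, 170, 173, 187, 188, 239]
rimcol [(190, 233), (193, 164), (196, 141), (199, 150), (202, 153), (205, 91), (208, 88), (211, 88), (214, 88), (217, 89), (220, 88), (223, 89), (226, 87), (229, 87), (232, 101), (235, 145), (238, 142), (241, 134), (244, 139), (247, 140), (250, 140), (253, 141), (256, 140), (259, 140), (262, 139), (265, 140), (268, 140), (271, 139), (274, 139), (277, 122), (280, 91), (283, 91), (286, 91), (289, 91), (292, 91), (295, 45), (298, 43)]
```

View pics/last.png

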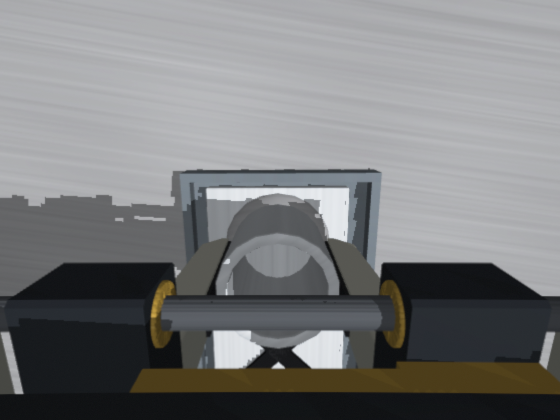

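>>> {"method": "send_rows", "body": {
  "motion": [
    [[0.0,0,0,0,0.2],[0,0,0,0,0.4],[0,0,0,0,0.6],[-0.004,0,0,0,0.6],[-0.03,0,0,0,0.6],[-0.07,0,0,0,0.6],[-0.11,0,0,0,0.2],[-0.13,0,0,0,0.2]]
  ]
}}

```text
time: 15.85
ee_pos: [0.4255, 0.3174, 0.1814]
tcp_rot: [0.707, -0.05, 0.703, 0.053]
wrist_force: [0.6, 0.0, 1.0]
width: 0.703
```

Run:
```python
from h import *
rel([.435,-.106,.170],90)
```

```text
shift mm [   9.6 -420.4  -52. ] jaw yaw deg 98.33 ('turn', np.float64(8.33)) tcp [0.4255 0.3174 0.1814] t 15.85 r 0.448
```

>>> {"method": "send_rows", "body": {
  "motion": [
    [[0,-0.418,-0.02,8.3,0.2],[0,-0.418,-0.02,8.3,0.2],[0,-0.418,-0.02,8.3,0.2],[0,-0.418,-0.02,8.3,0.2],[0,-0.418,-0.02,8.3,0.2],[0,-0.418,-0.02,8.3,0.2],[0,-0.418,-0.02,8.3,0.2],[0,-0.418,-0.02,8.3,0.2]]
  ]
}}

```text
time: 16.52
ee_pos: [0.4564, -0.0176, 0.1774]
tcp_rot: [0.707, -0.0, 0.707, 0.0]
wrist_force: [0.8, 0.9, -0.2]
width: 0.599
```

Run:
```python
from h import *
rel([.435,-.106,.170],90)
```

```text
shift mm [  7.3 -88.4 -21.5] jaw yaw deg 90.05 ('turn', np.float64(0.05)) tcp [ 0.4564 -0.0176  0.1774] t 16.52 r 0.448
```

>>> {"method": "send_rows", "body": {
  "motion": [
    [[0,-0.04,-0.01,0,0.2],[0,-0.075,-0.018,0,0.2],[0.0,-0.088,-0.0215,0,0.2],[0.0,-0.088,-0.0215,0,0.2],[0.0,-0.088,-0.0215,0,0.2]]
  ]
}}

```text
time: 16.93
ee_pos: [0.435, -0.1039, 0.1771]
tcp_rot: [0.707, 0.001, 0.707, -0.0]
wrist_force: [0.1, 0.1, 0.1]
width: 0.596
```

```bash
cat > circ.py <<'E'
from h import *
def find(guess,r,im=None,C=None,d=10,name="wrist",n=72):
    "fit a level circle of radius r (world xyz guess) to the strongest edges in the picture"
    C=C or cam(name); im=viewer.camera(name) if im is None else im
    g=cv2.GaussianBlur(cv2.cvtColor(im,cv2.COLOR_BGR2GRAY),(3,3),0); G=np.hypot(cv2.Sobel(g,cv2.CV_32F,1,0),cv2.Sobel(g,cv2.CV_32F,0,1))
    G=np.minimum(G,120)
    a=np.linspace(0,2*np.pi,n,endpoint=False); best=[]
    for dx in np.arange(-d,d+.1,.5):
        for dy in np.arange(-d,d+.1,.5):
            P=np.c_[guess[0]+dx/1e3+r*np.cos(a),guess[1]+dy/1e3+r*np.sin(a),np.full(n,guess[2])]
            q=pix(C,P).astype(np.float32)
            v=cv2.remap(G,q[:,:1],q[:,1:],cv2.INTER_LINEAR)[:,0]
            best.append((float(v.mean()),round(guess[0]+dx/1e3,4),round(guess[1]+dy/1e3,4)))
    best.sort(reverse=True); return best[:4]
E
python3 - <<'E'
from circ import *
s=robot.observe();C=cam("wrist",s); w=viewer.camera("wrist"); cv2.imwrite("pics/cap.png",w)
print("flange",find([.435,-.106,.013],.031,w,C)); print("knob",find([.435,-.106,.048],.011,w,C))
t=viewer.camera("top") ;cv2.imwrite("pics/t6.png",t)
print("flange top0",find([.435,-.106,.013],.031,cv2.imread("pics/top0.png"),cam("top")))
rel([.435,-.106,.040],90)
E
```

```text
flange [(85.88750457763672, np.float64(0.4325), np.float64(-0.106)), (85.01569366455078, np.float64(0.4325), np.float64(-0.1065)), (84.63937377929688, np.float64(0.433), np.float64(-0.1065)), (84.63390350341797, np.float64(0.433), np.float64(-0.106))]
knob [(74.9044418334961, np.float64(0.4325), np.float64(-0.1055)), (73.89151000976562, np.float64(0.432), np.float64(-0.1055)), (73.53923797607422, np.float64(0.4325), np.float64(-0.105)), (73.09122467041016, np.float64(0.433), np.float64(-0.1055))]
flange top0 [(83.80228424072266, np.float64(0.436), np.float64(-0.1055)), (83.4368896484375, np.float64(0.436), np.float64(-0.106)), (83.35009765625, np.float64(0.4355), np.float64(-0.1055)), (83.32130432128906, np.float64(0.436), np.float64(-0.105))]
shift mm [137.1  -4.3  -0.7] jaw yaw deg 90.2 ('turn', np.float64(0.2)) tcp [ 0.4356 -0.1018  0.1771] t 17.03 r 0.448
```

>>> {"method": "send_rows", "body": {
  "motion": [
    [[0.035,-0.003,-0.001,0,0.2],[0.07,-0.003,-0.001,0,0.2],[0.1,-0.003,-0.001,0,0.2],[0.12,-0.003,-0.001,0,0.2],[0.13,-0.003,-0.001,0,0.2],[0.135,-0.003,-0.001,0,0.2],[0.135,-0.003,-0.001,0,0.2],[0.135,-0.003,-0.001,0,0.2]]
  ]
}}

```text
time: 17.7
ee_pos: [0.4347, -0.1055, 0.0422]
tcp_rot: [0.707, -0.001, 0.707, 0.001]
wrist_force: [0.5, 0.2, 0.2]
width: 0.599
```

>>> {"method": "send_rows", "body": {
  "motion": [
    [[0,0,0,0,0],[0,0,0,0,-0.2],[0,0,0,0,-0.4],[0,0,0,0,-0.6],[0,0,0,0,-1],[0,0,0,0,-1],[0,0,0,0,-1],[0,0,0,0,-1]]
  ]
}}

```text
time: 18.37
ee_pos: [0.4341, -0.1067, 0.0422]
tcp_rot: [0.707, -0.0, 0.707, 0.0]
wrist_force: [-0.5, -0.4, 2.7]
width: 0.237
```

Run:
```python
from circ import *
E=[]
for i in range(6):
    w=viewer.camera("wrist"); E.append(robot.observe()["ee_pos"])
print(np.mean(E,0).round(4),np.std(E,0).round(4),robot.observe()["width"])
```

```text
[ 0.4341 -0.1067  0.0421] [0. 0. 0.] 0.22729921618754828
```

>>> {"method": "send_rows", "body": {
  "motion": [
    [[-0.01,0,0,0,-1],[-0.03,0,0,0,-1],[-0.065,0,0,0,-1],[-0.1,0,0,0,-1],[-0.13,0,0,0,-1],[-0.14,0,0,0,-1]]
  ]
}}

```text
time: 19.17
ee_pos: [0.4357, -0.1069, 0.1854]
tcp_rot: [0.709, -0.001, 0.705, -0.0]
wrist_force: [0.1, -1.0, -0.9]
width: 0.229
```

Run:
```python
from circ import *
t=cv2.imread("pics/t6.png")
for r in(.025,.020): print("rim top",find([.414,-.3535,.073],r,t,cam("top")))
print("base top",find([.414,-.3535,.013],.025,t,cam("top"))[0])
rel([.414,-.27,.182],90); print(robot.observe()["width"])
```

```text
rim top [(106.46958923339844, np.float64(0.4205), np.float64(-0.3545)), (106.29269409179688, np.float64(0.421), np.float64(-0.3545)), (106.02218627929688, np.float64(0.42), np.float64(-0.3545)), (105.97038269042969, np.float64(0.4205), np.float64(-0.355))]
rim top [(99.01766967773438, np.float64(0.4155), np.float64(-0.353)), (98.90715789794922, np.float64(0.416), np.float64(-0.353)), (98.89386749267578, np.float64(0.4155), np.float64(-0.3535)), (98.6787109375, np.float64(0.412), np.float64(-0.348))]
base top (101.02488708496094, np.float64(0.413), np.float64(-0.347))
shift mm [   3.5 -163.   -21.8] jaw yaw deg 90.04 ('turn', np.float64(0.04)) tcp [ 0.4357 -0.1069  0.1854] t 19.17 r 0.494
0.22896315396711267
```

>>> {"method": "send_rows", "body": {
  "motion": [
    [[0,-0.015,-0.001,0,-1],[0,-0.04,-0.004,0,-1],[0,-0.075,-0.008,0,-1],[0,-0.11,-0.012,0,-1],[0,-0.145,-0.016,0,-1],[0,-0.165,-0.018,0,-1],[0,-0.175,-0.018,0,-1],[0,-0.175,-0.018,0,-1]]
  ]
}}

```text
time: 19.83
ee_pos: [0.4153, -0.2838, 0.1813]
tcp_rot: [0.707, 0.001, 0.707, -0.001]
wrist_force: [0.5, -0.1, -1.8]
width: 0.232
```

Run:
```python
from circ import *
for i in range(4): 
    w=viewer.camera("wrist")
s=robot.observe();C=cam("wrist",s); w=viewer.camera("wrist"); cv2.imwrite("pics/rim.png",w)
for z in (.073,.076):
  for r in(.025,.020): print(z,r,find([.414,-.3535,z],r,w,C)[:2])
print(pix(C,[[.414,-.3535,.073]]))
print("cap knob/flange in hand", [find([s["ee_pos"][0]-.0015,s["ee_pos"][1],s["ee_pos"][2]-.0421+z],r,w,C,4)[:1] for z,r in((.013,.031),)], s["ee_pos"])
a=np.radians(np.arange(0,360,10))
for r,c in((.025,(0,0,255)),(.02,(0,255,0))):
    b=find([.414,-.3535,.073],r,w,C)[0]
    for p in pix(C,np.c_[b[1]+r*np.cos(a),b[2]+r*np.sin(a),np.full(36,.073)]): cv2.circle(w,tuple(int(v) for v in p),1,c,-1)
cv2.imwrite("pics/rimo.png",w)
rel([.414,-.353,.182],90)
```

```text
0.073 0.025 [(89.25457763671875, np.float64(0.412), np.float64(-0.353)), (88.94573211669922, np.float64(0.4125), np.float64(-0.353))]
0.073 0.02 [(105.75508117675781, np.float64(0.412), np.float64(-0.353)), (104.9676513671875, np.float64(0.4115), np.float64(-0.353))]
0.076 0.025 [(84.05204010009766, np.float64(0.4115), np.float64(-0.352)), (83.40593719482422, np.float64(0.412), np.float64(-0.352))]
0.076 0.02 [(105.25629425048828, np.float64(0.411), np.float64(-0.352)), (104.70775604248047, np.float64(0.4105), np.float64(-0.352))]
[[183.15544502 210.18194173]]
cap knob/flange in hand [[(82.72274780273438, np.float64(0.4152), np.float64(-0.2786))]] [ 0.41666585 -0.2790748   0.18166921]
shift mm [ -0.3 -73.7  -3. ] jaw yaw deg 90.26 ('turn', np.float64(0.26)) tcp [ 0.4167 -0.2793  0.1818] t 20.08 r 0.544
```

>>> {"method": "send_rows", "body": {
  "motion": [
    [[0,-0.012,0,0,-1],[0,-0.035,-0.001,0,-1],[0,-0.058,-0.003,0,-1],[0,-0.07,-0.003,0,-1],[0.02,-0.074,-0.003,0,-1],[0.04,-0.074,-0.003,0,-1],[0.05,-0.074,-0.003,0,-1],[0.05,-0.074,-0.003,0,-1]]
  ]
}}

```text
time: 20.75
ee_pos: [0.412, -0.3541, 0.1297]
tcp_rot: [0.706, 0.001, 0.709, 0.002]
wrist_force: [-0.8, -0.2, -1.2]
width: 0.232
```

Run:
```python
from circ import *
for i in range(5):
    viewer.camera("wrist"); rel([.4135,-.353,.108],90)
s=robot.observe();C=cam("wrist",s); w=viewer.camera("wrist"); cv2.imwrite("pics/rim2.png",w)
print("cap flange in hand",find([s["ee_pos"][0]-.0015,s["ee_pos"][1],s["ee_pos"][2]-.0291],.031,w,C,4)[:2])
```

```text
shift mm [23.   1.6  0.7] jaw yaw deg 90.1 ('turn', np.float64(0.1)) tcp [ 0.4129 -0.3547  0.131 ] t 20.8 r 0.544
shift mm [24.   2.2 -0. ] jaw yaw deg 90.1 ('turn', np.float64(0.1)) tcp [ 0.4136 -0.3552  0.132 ] t 20.85 r 0.544
shift mm [24.6  2.6 -0.5] jaw yaw deg 90.09 ('turn', np.float64(0.09)) tcp [ 0.4139 -0.3555  0.1326] t 20.9 r 0.544
shift mm [25.   2.8 -0.6] jaw yaw deg 90.09 ('turn', np.float64(0.09)) tcp [ 0.4141 -0.3557  0.133 ] t 20.95 r 0.544
shift mm [25.1  2.9 -0.5] jaw yaw deg 90.08 ('turn', np.float64(0.08)) tcp [ 0.414  -0.3558  0.1331] t 21.0 r 0.544
cap flange in hand [(81.47817993164062, np.float64(0.413), np.float64(-0.3548)), (80.14093780517578, np.float64(0.4135), np.float64(-0.3548))]
```

>>> {"method": "send_rows", "body": {
  "motion": [
    [[0.006,0.0025,0,0,-1],[0.011,0.0025,0,0,-1],[0.015,0.0025,0,0,-1],[0.018,0.0025,0,0,-1],[0.02,0.0025,0,0,-1],[0.02,0.0025,0,0,-1],[0.02,0.0025,0,0,-1]]
  ]
}}

```text
time: 21.63
ee_pos: [0.4132, -0.3531, 0.1117]
tcp_rot: [0.707, -0.0, 0.707, 0.0]
wrist_force: [0.1, 0.3, -0.9]
width: 0.233
```

>>> {"method": "send_rows", "body": {
  "motion": [
    [[0.001,0,0,0,-1],[0.002,0,0,0,-1],[0.003,0,0,0,-1],[0.004,0,0,0,-1],[0.004,0,0,0,-1],[0.004,0,0,0,-1]]
  ]
}}

```text
time: 22.13
ee_pos: [0.4133, -0.3532, 0.1082]
tcp_rot: [0.707, -0.0, 0.707, 0.0]
wrist_force: [-0.4, 0.2, 2.2]
width: 0.231
```

Run:
```python
from circ import *
for i in range(3):
    viewer.camera("wrist"); rel([.4135,-.353,.108],90)
print(robot.observe()["wrist_force"])
```

```text
shift mm [0.2 0.1 0.3] jaw yaw deg 90.05 ('turn', np.float64(0.05)) tcp [ 0.4132 -0.3531  0.1082] t 22.18 r 0.544
shift mm [0.2 0.1 0.3] jaw yaw deg 90.05 ('turn', np.float64(0.05)) tcp [ 0.4132 -0.3531  0.1082] t 22.23 r 0.544
shift mm [0.2 0.1 0.2] jaw yaw deg 90.05 ('turn', np.float64(0.05)) tcp [ 0.4133 -0.3531  0.1082] t 22.28 r 0.544
[-0.62370081  0.4966088   2.62824338]
```

>>> {"method": "send_rows", "body": {
  "motion": [
    [[0.001,0,0,0,-1],[0.001,0,0,0,-0.6],[0.001,0,0,0,-0.3],[0.001,0,0,0,0],[0.001,0,0,0,0.1],[0.001,0,0,0,0.2]]
  ]
}}

```text
time: 22.78
ee_pos: [0.4132, -0.3531, 0.1066]
tcp_rot: [0.707, -0.0, 0.707, 0.0]
wrist_force: [0.6, -0.9, -0.0]
width: 0.468
```

>>> {"method": "send_rows", "body": {
  "motion": [
    [[-0.01,0,0,0,0.2],[-0.04,0,0,0,0.2],[-0.08,0,0,0,0.2],[-0.11,0,0,0,0.2],[-0.11,0.04,0.03,0,0.2],[-0.11,0.08,0.06,0,0.2],[-0.11,0.12,0.09,0,0.2],[-0.11,0.15,0.11,0,0.2]]
  ]
}}

```text
time: 23.45
ee_pos: [0.513, -0.2177, 0.218]
tcp_rot: [0.708, -0.0, 0.707, -0.0]
wrist_force: [0.2, 0.1, -0.0]
width: 0.6
```

Run:
```python
from circ import *
print(robot.observe()["ee_pos"])
t=viewer.camera("top"); s=viewer.camera("side"); cv2.imwrite("pics/tf.png",t)
print("flange z79",find([.414,-.353,.079],.031,t,cam("top"))[:2])
z=lambda a,w,h:cv2.resize(a,(w,h),interpolation=cv2.INTER_CUBIC)
A=np.hstack([z(s[265:405,300:450],400,373),z(s[160:230,150:250],400,280)[:280] if 0 else z(s[130:270,150:300],400,373)])
B=np.hstack([z(t[190:300,380:460],160,220),z(t[180:290,110:210],200,220),z(t[90:310,120:440],440,220)])
cv2.imwrite("pics/final.png",np.vstack([A,B]))
```

```text
[ 0.51302646 -0.21774482  0.2180337 ]
flange z79 [(9.1568603515625, np.float64(0.404), np.float64(-0.363)), (9.156031608581543, np.float64(0.4045), np.float64(-0.363))]
```

View pics/final.png

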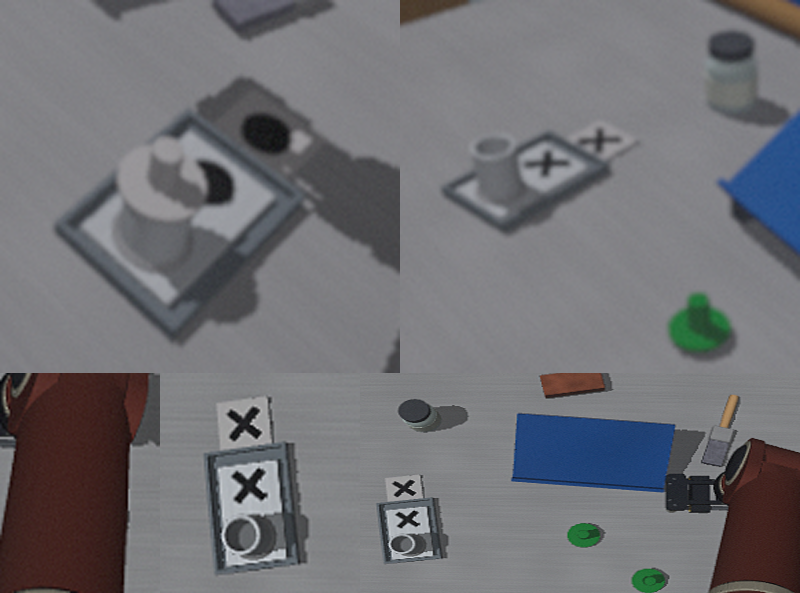

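```bash
python3 -c "
from station import robot
print(robot.finish_job())"
```

```text
the job is handed in; nothing more can be done
None
```

The job is handed in at about 23.5 s of the 72 s allowed. The disc-tagged stub is in the disc tray, the cross-tagged stub is in the cross tray, and the white cap is on the passed stub's pipe.

**Placing the stubs:** I held each stub by its pipe and pressed it flat against the tray floor before letting go. Each one slid forward while being pressed flat, so I lifted it slightly and moved it back. In the disc tray, the plate's far end appeared to rest on the wall for a moment before I did this. The highest wrist force I read was about 19 N.

**Fitting the cap:** There was no contact with the cap 4 mm above its seat. Contact came at the height worked out for a fully seated cap, 0.108 m at the tool.

**Final checks:**
- The last side view shows both stubs flat inside their trays, the cap level on the passed pipe, and the gripper clear of everything.
- The brush, jar and visible green caps look unmoved.
- The final top-camera check of the cap gave no result because the arm hid that tray. The cap's seating therefore rests on the contact height and the side view.
- The top and wrist cameras disagreed by about 3 mm in x throughout. I used wrist-camera measurements for both the cap and the pipe rim, so that error mostly cancelled.

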